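# Stand the fallen marker box up over a plate edge

### The job

The yellow marker box with the black cap has fallen over on the bench. Grip it across its sides near the cap, push its bottom end against the front edge of the steel stand plate so that it turns upright between your fingers, then leave it standing on the plate, cap up, with its whole foot on the plate. Do not disturb the grey collet.

Things in the scene. Friction and masses are not known exactly. Their poses are not given: they have to be found in the camera images.
- marker_box: Loose yellow marker box with fixed black cap, 31 x 31 x 106 mm, about 0.12 kg, lying on its side, bottom end roughly towards the plate. Origin: centre of its bottom (foot) face; z runs from foot to cap (cap end z = 106 mm). Gripped lightly (about 8 N) across two sides 78 mm from the foot, it turns in the fingers when the foot is pushed on the edge, not by its weight alone.
- stand_plate: Flat steel plate with black rubber inlay level with its top and four small screws, fixed to the bench: 140 mm along its x, 120 mm along its y, 12 mm thick. Origin: centre of its underside, on the bench. Its front edge, the long side towards the marker box, is at y = +60 mm in its frame (top edge 12 mm above the bench).
- collet: Loose grey tapered collet with slots, about 33 mm across and 46 mm high, standing on the bench; origin at the centre of its underside, z up. To be left alone.
Things that resemble listed ones, but are neither listed nor needed, are in the scene too. Of the things shaped like the marker_box, the yellow one is meant.

How it is judged:
On the way:
1. the marker box, held in the fingers and partly tipped up (foot down, 20 to 70 degrees from upright), is pushed against the stand plate (contact force between marker_box and stand_plate above 0.5 N and contact force between the fingers and marker_box above 1 N and angle between marker_box's own z axis and vertical between 0.35 and 1.22 rad), for 0.1 s.
At the end, for the whole second after the job is handed in: The marker box stands still and released on the stand plate, cap up within 10 degrees, its foot on the plate's top (within 5 mm) and its centre no more than 56 mm (along the plate's x) and 46 mm (along its y) from the plate's centre, so that the whole foot is on the plate (angle between marker_box's own z axis and vertical below 0.17 rad and z of marker_box in the frame of stand_plate between 0.008 and 0.017 m and x of marker_box in the frame of stand_plate between -0.056 and 0.056 m and y of marker_box in the frame of stand_plate between -0.046 and 0.046 m and linear speed of marker_box below 0.02 m/s); the robot touches nothing.
It fails at once if the collet is moved by more than 20 mm or knocked over (distance of collet from where it was at the start of the episode above 0.02 m or angle between collet's own z axis and vertical above 0.4 rad).
It also fails if it takes over 50 s, if anything falls off the work surface, if the arm or the gripper's body presses on something with over 40 N, if the wrist force passes 120 N, or if a joint passes its speed limit or range.

### The arm

A 7-joint arm with a two-finger parallel gripper is mounted at the origin on a cart in front of the work surface, level with it; the furniture and walls round the work are solid. World frame = base frame: x ahead of the robot, y to its left, z up, the work surface at z = 0. Lengths are in m, angles in rad, forces in N, time in s.
With the tool pointing down it reaches from about 0.425 to 0.875 m from the base axis. Payload 4.7 kg.
Tool frame: the origin (TCP) lies on the centre line of the jaws, within the pads' length; the fingertips stand 8 mm ahead of it and the grasp point (between the pads) lies 11 mm behind it; z points along the fingers, y is the direction in which the jaws open and shut (so a half turn about z gives the same grasp; the last joint's range is limited). The gripper opens to 87 mm and grips with 3 to 60 N. Pads are 19 mm wide; open, the fingers measure 117 mm over their backs; the gripper's body (75 mm by 190 mm) begins 51 mm behind the grasp point.
Start: joints at [-1.146, 0.321, -0.07, 1.45, 0.023, 1.371, -0.057], TCP at [0.26, 0.596, 0.231] pointing down, gripper open.
Joint ranges: [-2.86, 2.86], [-0.3, 2.09], [-1.38, 1.24], [0.06, 2.45], [-1.56, 4.7], [0.09, 2.05], [-2.69, 2.69]. Speed limits (rad/s): [2.57, 2.57, 3.14, 3.14, 3.14, 3.14, 3.14].

### API

Orientations are given as a rotation vector (axis times angle).
In Python, from bench import status, optics, order gives the robot as it stands.
- The arm moves only by the tool step_arm, never from a script. Its argument "rows" is a list of rows, each a list of 3 entries, a list of its own where there are three numbers: the turn, a rotation vector about the tool's x, y, z in degrees, then the shift along the tool's x, y, z in mm, then the finger opening in mm, from 0 to 87. A call has 1 to 12 rows; each row shifts and turns the pose as measured when the row begins, along the tool's axes as they then stand; what a row does not reach is not made up. A row lasts 1/12 s, in which the tool goes at most 41.7 mm and 7.16 degrees, less where a joint would pass 70% of its speed; a pose out of reach is approached as far as the arm can. A call is refused whole if a number of a shift passes 41.7 or a number of a turn 7.16, either way. A call with a gripper value outside its range is refused whole. The fingers move at their own pace and stop on an object; "grip_force" is the grip in N (left out, the last holds). Time passes only in rows, so rows that do not move let the fingers close. It gives the time, the measured TCP pose, the force and the opening at its end, in the units of the state.
- status.get_state(): the state, without advancing time (a new reading comes with each control period).
- optics.get_image(name): name is "side" or "top"; returns a dict with "frame" (384x512x3 uint8, red, green, blue), "range_z" (384x512 float32, m along the optical axis (not along the pixel's ray), 0 where there is no reading), "K" (3x3 intrinsics, pixels), "R" (3x3) and "t" (3): a world point X has camera coordinates R X + t. Camera axes: x right, y down, z forward; pixel columns grow to the right and rows downward; lengths in m; the calibration is good to about 2 mm. A picture is of the moment at which its call begins.
- order.close_job(): hands the job in, once; it reports no verdict.
The state is a dict: "time": time; "joint_positions": joint angles; "qd": joint speeds; "joint_torque": joint torques, N m; "position": TCP position; "tool_rot": TCP orientation; "ft_force": force on the tool from outside, world axes, zero at the start; "torque": the same for the moment, N m; "grip_width": opening from 0.0 (shut) to 1.0 (fully open).
Only numpy, scipy, OpenCV 4.12 (cv2) and the standard library are available. Lean on these libraries where they do the work, as an engineer would, in place of code of your own. Each camera call takes 0.05 s, during which the arm holds its last target.

## Working session

There is one attempt and no reset: what is moved stays moved. The work goes in short steps, Python scripts to look and compute and a tool call to move; the robot and the scene stay as the last step left them, time stands still between calls to the robot, and variables do not carry over. Pictures are saved under pics/ and viewed, and the job is handed in when it is done.

Besides the shell and the picture viewer there is one more tool, called after "Call:" as name(argument=value, ...) on one line, values as JSON. step_arm: Moves the arm, as the interface text tells. Its arguments: {"type":"object","properties":{"rows":{"type":"array"},"grip_force":{"type":"number"}},"required":["rows"]}

```bash
mkdir -p pics; cat > h.py <<'E'
import numpy as np,cv2
from bench import status,optics,order
def grab(n,fn=None):
    d=optics.get_image(n)
    np.savez('last_'+n+'.npz',**{k:d[k] for k in('frame','range_z','K','R','t')})
    if fn: cv2.imwrite('pics/'+fn,cv2.cvtColor(d['frame'],cv2.COLOR_RGB2BGR))
    return d
def world(d):
    z=d['range_z'].astype(float);K=d['K'];v,u=np.indices(z.shape)
    c=np.stack([(u-K[0,2])/K[0,0]*z,(v-K[1,2])/K[1,1]*z,z],-1)
    return (c-d['t'])@d['R']
E
python3 - <<'E'
from h import *
print(status.get_state())
for n in('side','top'):
    d=grab(n,n+'0.png');print(n,d['K'].tolist(),(-d['R'].T@d['t']).round(3),d['R'].round(2).tolist())
E
```

```text
{'time': 0.0, 'joint_positions': array([-1.14589223,  0.32185287, -0.07009248,  1.45169823,  0.022596  ,
        1.37079478, -0.05684909]), 'qd': array([-4.61615610e-05,  1.26324519e-03, -1.42843481e-03, -7.99071254e-04,
       -1.63579583e-03,  1.19376088e-03, -1.04119062e-04]), 'joint_torque': array([ 7.61407173e-04, -4.91290677e+01, -4.03166050e-01, -3.12531424e+01,
       -6.36495254e-02,  4.37367812e-02,  1.98516468e-04]), 'position': array([0.25939532, 0.59539815, 0.2294305 ]), 'tool_rot': array([-6.40562043e-01, -3.07527715e+00,  3.04938200e-03]), 'ft_force': array([-0.20747013,  0.49041851,  0.46731504]), 'torque': array([-0.00294833,  0.01534911, -0.02258599]), 'grip_width': 1.0011190588574552}
side [[381.55067961400096, 0.0, 250.2917912463541], [0.0, 381.55067961400096, 194.15305840068348], [0.0, 0.0, 1.0]] [ 0.241 -0.572  0.595] [[0.88, -0.48, -0.0], [-0.31, -0.57, -0.76], [0.36, 0.66, -0.65]]
top [[463.0228479108467, 0.0, 255.7035527166932], [0.0, 463.0228479108467, 192.6592187694946], [0.0, 0.0, 1.0]] [ 0.361 -0.015  0.992] [[-0.03, -1.0, -0.0], [-0.98, 0.03, -0.18], [0.18, -0.0, -0.98]]
```

View pics/side0.png

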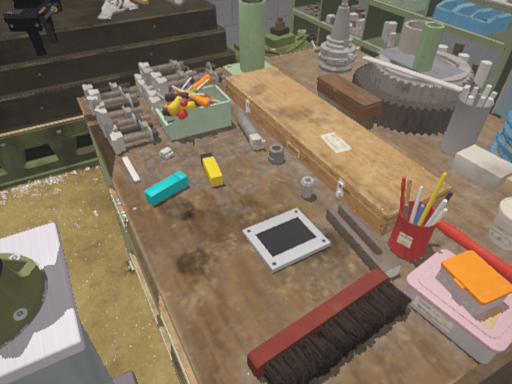

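View pics/top0.png

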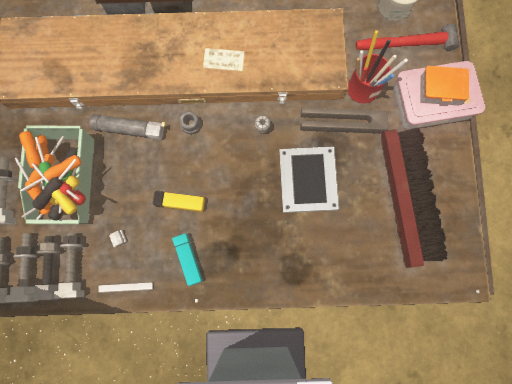

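The pictures show these candidates for the box: yellow with a black cap at top (180,201) / side (212,170), and teal with the same shape at top (188,260). I choose the yellow one. The grey ring-like things at top (263,124) and (190,122) could each be the collet, so I'll avoid both. The plate is at top (310,180).

```bash
python3 - <<'E'
from h import *
def load(n): return dict(np.load('last_'+n+'.npz'))
for n,roi,pl,cols in(('top',(150,185,212,218),(275,142,345,217),[(245,110,280,138),(175,108,205,136)]),('side',(195,148,228,190),(238,203,335,275),[(298,172,318,202),(265,140,288,166)])):
    d=load(n);W=world(d);f=d['frame']
    def sub(r): return W[r[1]:r[3],r[0]:r[2]].reshape(-1,3),f[r[1]:r[3],r[0]:r[2]].reshape(-1,3)
    P,C=sub(roi)
    print(n,'bench z',np.median(W[220:235,215:250,2] if n=='top' else W[200:220,180:220,2]))
    m=(P[:,2]>.022)&(P[:,2]<.06)
    r=cv2.minAreaRect((P[m,:2]*1000).astype(np.float32));print('box',m.sum(),r,np.median(P[m,2]),P[m,2].max())
    hsv=cv2.cvtColor(C[None],cv2.COLOR_RGB2HSV)[0]
    y=m&(hsv[:,0]>18)&(hsv[:,0]<38)&(hsv[:,1]>120); k=m&~y
    print('yellow mean',P[y].mean(0),'cap mean',P[k].mean(0),y.sum(),k.sum())
    print(cv2.minAreaRect((P[y,:2]*1000).astype(np.float32)))
    P,C=sub(pl);m=(P[:,2]>.007)&(P[:,2]<.018);
    r=cv2.minAreaRect((P[m,:2]*1000).astype(np.float32));print('plate',m.sum(),r,cv2.boxPoints(r).round(1).tolist(),np.median(P[m,2]))
    for c in cols:
        P,C=sub(c);m=P[:,2]>.02;print('col',P[m].mean(0).round(3),P[m].min(0).round(3),P[m].max(0).round(3))
f=load('top')['frame'];c=cv2.resize(f[170:280,140:220],None,fx=5,fy=5,interpolation=cv2.INTER_CUBIC)
cv2.imwrite('pics/crop0.png',cv2.cvtColor(c,cv2.COLOR_RGB2BGR))
from scipy.spatial.transform import Rotation as R
print(R.from_rotvec(status.get_state()['tool_rot']).as_matrix().round(3))
E
```

```text
top bench z -0.0011309340795366564
box 712 ((524.9225463867188, 146.45172119140625), (105.9831314086914, 30.802705764770508), 81.34159851074219) 0.03015814520796614 0.037795218768031165
yellow mean [0.52263163 0.13562326 0.03005735] cap mean [0.53090593 0.18789026 0.0301563 ] 576 136
((523.5498046875, 136.6565704345703), (86.14472961425781, 30.647663116455078), 80.87294006347656)
plate 3502 ((567.344970703125, -133.44613647460938), (140.5755615234375, 120.45287322998047), 1.072239637374878) [[495.8999938964844, -74.5], [498.20001220703125, -195.0], [638.7000122070312, -192.3000030517578], [636.5, -71.9000015258789]] 0.01237479750302654
col [ 0.68  -0.036  0.057] [ 0.361 -0.052  0.02 ] [ 0.704 -0.015  0.992]
col [0.694 0.12  0.046] [ 0.361 -0.015  0.02 ] [0.721 0.14  0.992]
side bench z -0.0018183925970279573
box 342 ((521.2672729492188, 146.17044067382812), (105.52963256835938, 30.098684310913086), 80.92140197753906) 0.029726674669906895 0.033116538851914304
yellow mean [0.51837834 0.13415614 0.0291939 ] cap mean [0.52720672 0.19089385 0.03009445] 300 42
((520.1411743164062, 139.424072265625), (92.05950164794922, 29.557249069213867), 80.50179290771484)
plate 3017 ((586.3533935546875, -130.97946166992188), (185.26805114746094, 122.6048812866211), 1.3199539184570312) [[492.29998779296875, -71.80000305175781], [495.20001220703125, -194.39999389648438], [680.4000244140625, -190.10000610351562], [677.5999755859375, -67.5999984741211]] 0.011551524965302611
col [ 0.673 -0.048  0.047] [ 0.241 -0.572  0.02 ] [ 0.698 -0.022  0.595]
col [0.695 0.119 0.033] [ 0.241 -0.572  0.02 ] [0.751 0.178 0.595]
[[-0.917  0.399 -0.001]
 [ 0.399  0.917 -0.002]
 [-0.    -0.002 -1.   ]]
```

```bash
ls pics
```

```text
crop0.png
side0.png
top0.png
```

View pics/crop0.png

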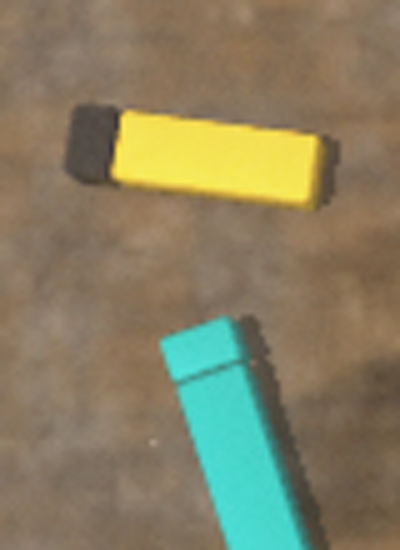

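Both cameras agree on the yellow box: top face at z≈0.030, centre (0.523, 0.146), axis heading 81°, foot towards the plate, and the crop confirms the black cap. The plate is 140.6×120.5 mm at (0.567, -0.133), with its front edge at y≈-0.073. I'll first turn the jaws across the box.

Call:
step_arm(rows=[[[0, 0, 6.85], [0, 0, 0], 87], [[0, 0, 6.85], [0, 0, 0], 87], [[0, 0, 6.85], [0, 0, 0], 87], [[0, 0, 6.85], [0, 0, 0], 87], [[0, 0, 6.85], [0, 0, 0], 87], [[0, 0, 6.85], [0, 0, 0], 87], [[0, 0, 6.85], [0, 0, 0], 87], [[0, 0, 6.85], [0, 0, 0], 87], [[0, 0, 6.85], [0, 0, 0], 87], [[0, 0, 6.85], [0, 0, 0], 87], [[0, 0, 6.85], [0, 0, 0], 87]], grip_force=8)

```text
time: 1.02
position: [0.258, 0.5918, 0.2218]
tool_rot: [2.437, 1.971, -0.021]
ft_force: [-0.3, 0.4, 0.4]
grip_width: 0.995
```

```bash
cat >> h.py <<'E'
from scipy.spatial.transform import Rotation as Ro
def go(p,yaw):
    "needed turn (deg, tool) and shift (mm, tool) to TCP p, tool down with tool-y heading yaw deg"
    s=status.get_state();R=Ro.from_rotvec(s['tool_rot']).as_matrix()
    y=np.array([np.cos(np.radians(yaw)),np.sin(np.radians(yaw)),0]);z=np.array([0,0,-1.]);T=np.stack([np.cross(y,z),y,z],1)
    print('t',round(s['time'],2),'pos',s['position'].round(4),'yaw',np.degrees(np.arctan2(R[1,1],R[0,1])).round(2),'F',s['ft_force'].round(2),'w',round(s['grip_width']*87,1))
    print('turn',np.degrees(Ro.from_matrix(R.T@T).as_rotvec()).round(2),'shift',(R.T@(np.array(p)-s['position'])*1000).round(1),'tool axes\n',R.round(3))
E
python3 -c "
from h import *
go([.527,.171,.09],-8.9)"
```

```text
t 1.02 pos [0.258  0.5918 0.2218] yaw -12.09 F [-0.26  0.42  0.41] w 86.5
turn [-0.19  0.86 -3.18] shift [-353.1  351.6  136.2] tool axes
 [[ 0.209  0.978 -0.006]
 [ 0.978 -0.209 -0.014]
 [-0.015 -0.003 -1.   ]]
```

Call:
step_arm(rows=[[[0, 0, -1], [-26, 26, 0], 87], [[0, 0, -1], [-26, 26, 0], 87], [[0, 0, -1], [-26, 26, 0], 87], [[0, 0, 0], [-26, 26, 0], 87], [[0, 0, 0], [-26, 26, 0], 87], [[0, 0, 0], [-26, 26, 0], 87], [[0, 0, 0], [-26, 26, 0], 87], [[0, 0, 0], [-26, 26, 0], 87], [[0, 0, 0], [-26, 26, 0], 87], [[0, 0, 0], [-26, 26, 0], 87], [[0, 0, 0], [-26, 26, 0], 87], [[0, 0, 0], [-26, 26, 0], 87]])

```text
time: 2.02
position: [0.5128, 0.225, 0.2168]
tool_rot: [2.37, 2.059, -0.038]
ft_force: [1.5, 0.6, -0.4]
grip_width: 1.001
```

```bash
python3 -c "
from h import *
go([.527,.171,.09],-8.9)"
```

```text
t 2.02 pos [0.5128 0.225  0.2168] yaw -8.05 F [ 1.54  0.58 -0.44] w 87.1
turn [-0.81  1.15  0.86] shift [-49.   23.5 127.5] tool axes
 [[ 0.14   0.99  -0.017]
 [ 0.99  -0.14  -0.018]
 [-0.02  -0.014 -1.   ]]
```

Call:
step_arm(rows=[[[-0.8, 1.1, 0.4], [-24, 11, 28], 87], [[0, 0, 0], [-20, 8, 30], 87], [[0, 0, 0], [0, 0, 30], 87], [[0, 0, 0], [0, 0, 25], 87], [[0, 0, 0], [0, 0, 5], 87], [[0, 0, 0], [0, 0, 0], 87]])

```text
time: 2.52
position: [0.5324, 0.1617, 0.0963]
tool_rot: [2.395, 2.022, 0.004]
ft_force: [-0.4, 1.1, 0.9]
grip_width: 0.997
```

```bash
python3 -c "
from h import *
go([.527,.171,.011],-8.9);grab('top','t1.png');grab('side','s1.png')"
```

```text
t 2.52 pos [0.5324 0.1617 0.0963] yaw -9.63 F [-0.45  1.08  0.93] w 86.8
turn [ 0.42  0.15 -0.73] shift [ 8.5 -7.5 85.2] tool axes
 [[ 0.167  0.986  0.007]
 [ 0.986 -0.167 -0.004]
 [-0.003  0.007 -1.   ]]
```

Call:
step_arm(rows=[[[0.2, 0, -0.4], [6, -6, 20], 87], [[0, 0, 0], [2, -2, 20], 87], [[0, 0, 0], [0, 0, 15], 87], [[0, 0, 0], [0, 0, 10], 87], [[0, 0, 0], [0, 0, 3], 87], [[0, 0, 0], [0, 0, 0], 87]])

```text
time: 3.12
position: [0.535, 0.1807, 0.039]
tool_rot: [2.377, 2.041, 0.037]
ft_force: [-0.0, 0.2, -0.0]
grip_width: 1.002
```

```bash
python3 -c "
from h import *
go([.527,.171,.011],-8.9)"
```

```text
t 3.12 pos [0.535  0.1807 0.039 ] yaw -8.72 F [-0.03  0.24 -0.03] w 87.2
turn [ 1.22 -0.71  0.18] shift [-11.2  -7.   27.7] tool axes
 [[ 0.151  0.988  0.023]
 [ 0.988 -0.152  0.009]
 [ 0.012  0.021 -1.   ]]
```

View pics/s1.png

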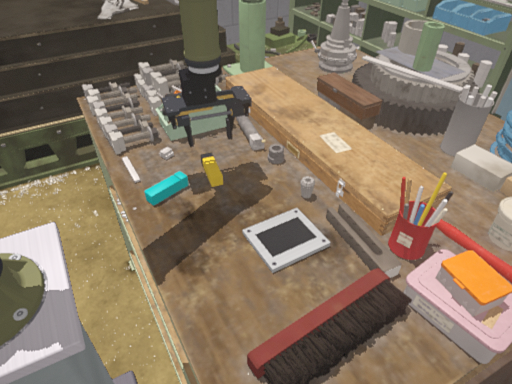

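The side view shows the gripper over the cap end of the yellow box (212,165), with the fingers either side of it. Next I correct the offset and lower.

Call:
step_arm(rows=[[[1.0, -0.6, 0.2], [-10, -7, 6], 87], [[0, 0, 0], [0, 0, 7], 87], [[0, 0, 0], [0, 0, 6], 87], [[0, 0, 0], [0, 0, 3], 87], [[0, 0, 0], [0, 0, 0], 87]])

```text
time: 3.53
position: [0.5288, 0.1723, 0.0187]
tool_rot: [2.386, 2.04, 0.013]
ft_force: [-0.6, -0.1, 0.2]
grip_width: 1.0
```

```bash
python3 -c "
from h import *
go([.527,.171,.011],-8.9)"
```

```text
t 3.53 pos [0.5288 0.1723 0.0187] yaw -8.92 F [-0.6  -0.09  0.22] w 87.0
turn [ 0.42 -0.28 -0.02] shift [-1.6 -1.6  7.7] tool axes
 [[ 0.155  0.988  0.008]
 [ 0.988 -0.155  0.004]
 [ 0.005  0.007 -1.   ]]
```

Call:
step_arm(rows=[[[0.4, -0.3, 0], [-1.5, -1.5, 4], 87], [[0, 0, 0], [0, 0, 3.5], 87], [[0, 0, 0], [0, 0, 1], 87], [[0, 0, 0], [0, 0, 0], 60], [[0, 0, 0], [0, 0, 0], 25], [[0, 0, 0], [0, 0, 0], 25], [[0, 0, 0], [0, 0, 0], 25], [[0, 0, 0], [0, 0, 0], 25], [[0, 0, 0], [0, 0, 0], 25], [[0, 0, 0], [0, 0, 0], 25]], grip_force=8)

```text
time: 4.37
position: [0.5276, 0.171, 0.0097]
tool_rot: [2.387, 2.041, -0.0]
ft_force: [-0.8, 0.3, -0.3]
grip_width: 0.556
```

```bash
python3 -c "
from h import *
go([.527,.171,.011],-8.9)"
```

```text
t 4.37 pos [0.5276 0.171  0.0097] yaw -8.94 F [-0.84  0.25 -0.29] w 48.4
turn [ 0.03  0.03 -0.04] shift [-0.1 -0.6 -1.3] tool axes
 [[ 0.155  0.988  0.   ]
 [ 0.988 -0.155 -0.001]
 [-0.     0.    -1.   ]]
```

Still closing (48 mm).

Call:
step_arm(rows=[[[0, 0, 0], [0, 0, 0], 25], [[0, 0, 0], [0, 0, 0], 25], [[0, 0, 0], [0, 0, 0], 25], [[0, 0, 0], [0, 0, 0], 25], [[0, 0, 0], [0, 0, 0], 25], [[0, 0, 0], [0, 0, 0], 25], [[0, 0, 0], [0, 0, 0], 25], [[0, 0, 0], [0, 0, 0], 25]])

```text
time: 5.03
position: [0.5277, 0.1711, 0.0099]
tool_rot: [2.387, 2.041, 0.001]
ft_force: [0.1, 1.4, -0.1]
grip_width: 0.353
```

```bash
python3 -c "
from h import *
go([.527,.171,.05],-8.9)"
```

```text
t 5.03 pos [0.5277 0.1711 0.0099] yaw -8.93 F [ 0.07  1.39 -0.14] w 30.7
turn [ 0.05  0.01 -0.03] shift [ -0.2  -0.7 -40.1] tool axes
 [[ 0.155  0.988  0.001]
 [ 0.988 -0.155 -0.   ]
 [-0.     0.001 -1.   ]]
```

Call:
step_arm(rows=[[[0, 0, 0], [0, 0, -10], 25], [[0, 0, 0], [0, 0, -10], 25], [[0, 0, 0], [0, 0, -10], 25], [[0, 0, -3], [-10, 3, 0], 25], [[0, 0, -3], [-20, 6, 0], 25], [[0, 0, -3], [-20, 6, 0], 25], [[0, 0, -1], [-20, 6, 0], 25], [[0, 0, 0], [-20, 5, 0], 25], [[0, 0, 0], [-10, 0, 0], 25], [[0, 0, 0], [0, 0, 0], 25]])

```text
time: 5.87
position: [0.5531, 0.0696, 0.0508]
tool_rot: [2.183, 2.255, 0.013]
ft_force: [-0.5, 1.0, -1.1]
grip_width: 0.358
```

```bash
python3 -c "
from h import *
go([.558,.03,.017],1.1);grab('top','t2.png');grab('side','s2.png')"
```

```text
t 5.87 pos [0.5531 0.0696 0.0508] yaw 1.87 F [-0.49  0.98 -1.14] w 31.2
turn [ 0.45 -0.21  0.77] shift [-39.9   3.4  33.7] tool axes
 [[-0.033  0.999  0.008]
 [ 0.999  0.033  0.004]
 [ 0.004  0.008 -1.   ]]
```

View pics/s2.png

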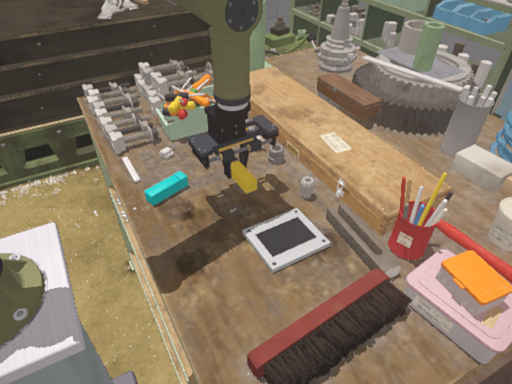

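The box (242,178) hangs in the fingers with its foot towards the plate. I'll measure its tilt.

```bash
cat >> h.py <<'E'
def yel(n,d=None):
    d=d or dict(np.load('last_'+n+'.npz'));W=world(d);h=cv2.cvtColor(d['frame'],cv2.COLOR_RGB2HSV)
    m=(h[...,0]>18)&(h[...,0]<34)&(h[...,1]>150)&(h[...,2]>70)&(d['range_z']>0)
    s=status.get_state()['position'];m&=(np.linalg.norm(W-s,axis=-1)<.13)
    return W[m]
E
python3 - <<'E'
from h import *
for n in('side','top'):
    P=yel(n);print(n,len(P),P.min(0).round(3),P.max(0).round(3))
    for y in np.arange(P[:,1].min(),P[:,1].max(),.012):
        q=P[(P[:,1]>=y)&(P[:,1]<y+.012)]
        if len(q)>3: print(round(y,3),len(q),'z',np.percentile(q[:,2],[3,50,97]).round(4),'x',np.percentile(q[:,0],[3,97]).round(3))
E
```

```text
side 515 [ 0.535 -0.007  0.042] [0.591 0.09  0.142]
-0.007 157 z [0.0443 0.0612 0.0713] x [0.538 0.565]
0.005 63 z [0.0485 0.0698 0.0722] x [0.537 0.564]
0.017 65 z [0.0459 0.0701 0.0721] x [0.537 0.565]
0.029 70 z [0.0466 0.07   0.0719] x [0.536 0.564]
0.041 60 z [0.0473 0.0704 0.0719] x [0.536 0.563]
0.053 57 z [0.0482 0.0702 0.0724] x [0.536 0.568]
0.065 36 z [0.0682 0.0708 0.0724] x [0.541 0.566]
0.077 6 z [0.0684 0.0693 0.0702] x [0.552 0.562]
top 327 [ 0.54  -0.008  0.047] [0.569 0.037 0.077]
-0.008 87 z [0.0512 0.0704 0.0738] x [0.541 0.567]
0.004 96 z [0.0519 0.0706 0.0736] x [0.54  0.568]
0.016 96 z [0.0561 0.0709 0.074 ] x [0.54  0.568]
0.028 48 z [0.068  0.0712 0.0746] x [0.541 0.567]
```

Call:
step_arm(rows=[[[0.4, -0.2, 0.7], [-6, 3, 10], 25], [[0, 0, 0], [-14, 0, 12], 25], [[0, 0, 0], [-14, 0, 8], 25], [[0, 0, 0], [-12, 0, 2], 25], [[0, 0, 0], [-6, 0, 0], 25], [[0, 0, 0], [0, 0, 0], 25], [[0, 0, 0], [0, 0, 0], 25]])

```text
time: 6.55
position: [0.5565, 0.0304, 0.0137]
tool_rot: [-2.178, -2.255, -0.003]
ft_force: [0.1, 0.0, -0.9]
grip_width: 0.358
```

```bash
python3 -c "
from h import *
go([.558,.010,.017],1.1)"
```

```text
t 6.55 pos [0.5565 0.0304 0.0137] yaw 2.01 F [ 0.06  0.02 -0.87] w 31.1
turn [-0.2  -0.34  0.91] shift [-20.5   0.8  -3.4] tool axes
 [[-0.035  0.999 -0.004]
 [ 0.999  0.035  0.006]
 [ 0.006 -0.003 -1.   ]]
```

Call:
step_arm(rows=[[[-0.2, -0.3, 0.9], [-7, 1, -3], 25], [[0, 0, 0], [-8, 0, 0], 25], [[0, 0, 0], [-5, 0, 0], 25], [[0, 0, 0], [0, 0, 0], 25]])

```text
time: 6.88
position: [0.5588, 0.0124, 0.0174]
tool_rot: [2.196, 2.246, 0.003]
ft_force: [0.3, -0.0, -1.6]
grip_width: 0.36
```

```bash
python3 -c "
from h import *
go([.558,.0045,.017],1.1)"
```

```text
t 6.88 pos [0.5588 0.0124 0.0174] yaw 1.29 F [ 0.33 -0.   -1.61] w 31.3
turn [ 0.08 -0.07  0.19] shift [-7.8 -1.   0.4] tool axes
 [[-0.023  1.     0.001]
 [ 1.     0.023  0.001]
 [ 0.001  0.001 -1.   ]]
```

```bash
python3 -c "
import numpy as np
for t in range(0,95,5):
    a=np.radians(t);print(t,(-73.5+78*np.cos(a)-16*np.sin(a)).round(1),(12+78*np.sin(a)+16*np.cos(a)-11).round(1))"
```

```text
0 4.5 17.0
5 2.8 23.7
10 0.5 30.3
15 -2.3 36.6
20 -5.7 42.7
25 -9.6 48.5
30 -14.0 53.9
35 -18.8 58.8
40 -24.0 63.4
45 -29.7 67.5
50 -35.6 71.0
55 -41.9 74.1
60 -48.4 76.5
65 -55.0 78.5
70 -61.9 79.8
75 -68.8 80.5
80 -75.7 80.6
85 -82.6 80.1
90 -89.5 79.0
```

Call:
step_arm(rows=[[[0, 0, 0], [-4, 0, 0], 25], [[0, 0, 0], [-4, 0, 0], 25], [[0, 0, 0], [-2, 0, 0], 25], [[0, 0, 0], [-2, 0, 0], 25], [[0, 0, 0], [0, 0, 0], 25]])

```text
time: 7.3
position: [0.5595, 0.0045, 0.0183]
tool_rot: [-2.192, -2.245, -0.012]
ft_force: [0.3, -0.8, -1.5]
grip_width: 0.35
```

```bash
python3 -c "
from h import *
go([.558,.0045,.017],1.1)
for n in('side','top'):
    grab(n,n+'3.png');P=yel(n);print(n,len(P),P.min(0).round(3),P.max(0).round(3))
    for y in np.arange(P[:,1].min(),P[:,1].max(),.012):
        q=P[(P[:,1]>=y)&(P[:,1]<y+.012)]
        if len(q)>3: print(round(y,3),len(q),'z',np.percentile(q[:,2],[3,50,97]).round(4),'x',np.percentile(q[:,0],[3,97]).round(3))
"
```

```text
t 7.3 pos [0.5595 0.0045 0.0183] yaw 1.37 F [ 0.33 -0.8  -1.46] w 30.4
turn [ 0.13 -0.49  0.27] shift [ 0.1 -1.5  1.3] tool axes
 [[-0.024  1.     0.002]
 [ 1.     0.024  0.009]
 [ 0.009  0.002 -1.   ]]
side 560 [ 0.541 -0.073 -0.004] [0.598 0.017 0.055]
-0.073 146 z [0.0134 0.0309 0.0384] x [0.544 0.571]
-0.061 79 z [0.011  0.0371 0.0391] x [0.543 0.57 ]
-0.049 77 z [0.0122 0.0372 0.0391] x [0.543 0.571]
-0.037 72 z [0.0127 0.0372 0.0392] x [0.543 0.571]
-0.025 72 z [0.0013 0.0373 0.0401] x [0.543 0.592]
-0.013 73 z [0.0119 0.0376 0.0407] x [0.542 0.58 ]
-0.001 36 z [0.0368 0.0383 0.0403] x [0.548 0.571]
0.011 5 z [0.0353 0.0369 0.0383] x [0.555 0.565]
top 185 [ 0.546 -0.073  0.015] [ 0.576 -0.047  0.042]
-0.073 84 z [0.02   0.0382 0.04  ] x [0.547 0.575]
-0.061 90 z [0.0207 0.0381 0.0409] x [0.547 0.574]
-0.049 11 z [0.0269 0.0387 0.0404] x [0.546 0.564]
```

Call:
step_arm(rows=[[[0, -0.4, 0.2], [-2.5, -1, -2], 25], [[0, 0, 0], [-2, 0, -5], 25], [[0, 0, 0], [-2, 0, -6], 25], [[0, 0, 0], [0, 0, 0], 25]])

```text
time: 7.73
position: [0.5593, 0.0001, 0.0322]
tool_rot: [2.197, 2.246, 0.008]
ft_force: [-0.1, 1.9, 0.1]
grip_width: 0.358
```

```bash
cat > m.py <<'E'
from h import *
import sys
go([.558,.0045,.017],1.1)
n='side';grab(n,sys.argv[1]);P=yel(n)
# side profile: fit top/left faces via yz extents: foot-ish lines
R=P[:,1:]; print(P.min(0).round(3),P.max(0).round(3))
h=R[R[:,1]>0.0]
# left face (min x) points: orientation by minAreaRect in yz
x0=np.percentile(P[:,0],3)
r=cv2.minAreaRect((P[:,1:]*1000).astype(np.float32));print(r,cv2.boxPoints(r).round(0).tolist())
E
python3 m.py s4.png
```

```text
t 7.73 pos [5.593e-01 1.000e-04 3.220e-02] yaw 1.26 F [-0.11  1.85  0.12] w 31.1
turn [ 0.21 -0.19  0.16] shift [ 4.4 -1.3 15.2] tool axes
 [[-0.022  1.     0.004]
 [ 1.     0.022  0.003]
 [ 0.003  0.004 -1.   ]]
[ 0.541 -0.077 -0.003] [0.6   0.014 0.054]
((-31.082805633544922, 22.299942016601562), (88.4089584350586, 56.5958366394043), 6.389618873596191) [[-78.0, 46.0], [-72.0, -11.0], [16.0, -1.0], [10.0, 55.0]]
```

View pics/s4.png

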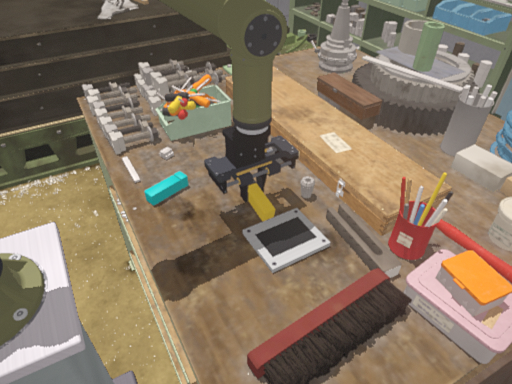

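```bash
cat > m.py <<'E'
from h import *
import sys
s=status.get_state();print('t',round(s['time'],2),s['position'].round(4),'F',s['ft_force'].round(2))
d=grab('side',sys.argv[1]) if len(sys.argv)>1 else None
P=yel('side',d); P=P[P[:,2]>.013]
# box model fit in y-z: known grasp point G; side visible faces top & foot & x-face: use residual fit
from scipy.optimize import minimize
G=np.array([s['position'][1],s['position'][2]+.011])
def prof(th,a,b):
    n=np.array([np.cos(th),np.sin(th)]);m=np.array([-n[1],n[0]])
    q=P[:,1:]-G; u=q@n+a; v=q@m+b   # u from foot, v from low face
    w=P[:,0]-s['position'][0]
    # distance to nearest visible face: top v=.031, foot u=0, side w=-.0155
    r=np.minimum(np.minimum(abs(v-.031),abs(u)),abs(w+.0165)); 
    out=np.maximum(0,v-.031)+np.maximum(0,-u)+np.maximum(0,-v)
    return r+out
best=min(((np.minimum(prof(np.radians(t),.078,.021+b),.006).mean(),t,b) for t in range(-5,100) for b in(-.002,0,.002)))
print('theta from horizontal',best[1],'res mm',best[0]*1e3,'b',best[2],len(P))
a=np.radians(best[1]);n=np.array([np.cos(a),np.sin(a)]);m=np.array([-n[1],n[0]])
C=G-.078*n-.021*m;print('low corner yz',C.round(4),'upper corner',(C+.031*m).round(4), 'edge E s=',((np.array([-.0735,.012])-C)@m).round(4),'gap',(-(np.array([-.0735,.012])-C)@n).round(4))
E
python3 m.py
```

```text
t 7.78 [5.593e-01 2.000e-04 3.190e-02] F [-0.66  2.02  0.53]
theta from horizontal 11 res mm 1.1845892021624067 b 0 595
low corner yz [-0.0723  0.0074] upper corner [-0.0782  0.0378] edge E s= 0.0048 gap 0.0003
```

The fit gives a tilt of 11°, with the edge 4.8 mm up the foot face, so it is turning as planned. I'll continue the arc.

Call:
step_arm(rows=[[[0, 0, 0], [-3, 0, -5], 25], [[0, 0, 0], [-3.5, 0, -6], 25], [[0, 0, 0], [-4, 0, -5.5], 25], [[0, 0, 0], [-4, 0, -4], 25], [[0, 0, 0], [0, 0, 0], 25]])

```text
time: 8.2
position: [0.5595, -0.0144, 0.0549]
tool_rot: [-2.195, -2.245, -0.01]
ft_force: [-0.1, 2.2, -0.2]
grip_width: 0.353
```

```bash
python3 m.py s5.png
```

```text
t 8.2 [ 0.5595 -0.0144  0.0549] F [-0.09  2.23 -0.18]
theta from horizontal 31 res mm 1.3293923463749333 b 0 627
low corner yz [-0.0705  0.0078] upper corner [-0.0864  0.0343] edge E s= 0.0052 gap 0.0004
```

Call:
step_arm(rows=[[[0, -0.4, 0], [-5, 0, -4.5], 25], [[0, 0, 0], [-5.5, 0, -4.5], 25], [[0, 0, 0], [-6, 0, -4], 25], [[0, 0, 0], [-6, 0, -3.5], 25], [[0, 0, 0], [0, 0, 0], 25]])

```text
time: 8.67
position: [0.5598, -0.0394, 0.0729]
tool_rot: [2.193, 2.243, 0.001]
ft_force: [-1.1, 2.0, 1.8]
grip_width: 0.356
```

```bash
python3 m.py s6.png
```

```text
t 8.67 [ 0.5598 -0.0394  0.0729] F [-1.09  2.04  1.82]
theta from horizontal 54 res mm 1.3551518635479405 b 0 624
low corner yz [-0.0683  0.0085] upper corner [-0.0934  0.0267] edge E s= 0.0063 gap 0.0002
```

Call:
step_arm(rows=[[[0, 0, 0], [-6, 0, -2], 25], [[0, 0, 0], [-6.5, 0, -2], 25], [[0, 0, 0], [-6.5, 0, -1.5], 25], [[0, 0, 0], [-6.5, 0, -0.5], 25], [[0, 0, 0], [0, 0, 0], 25]])

```text
time: 9.13
position: [0.5603, -0.0674, 0.0792]
tool_rot: [2.193, 2.244, 0.0]
ft_force: [0.1, 0.7, 1.0]
grip_width: 0.355
```

```bash
python3 m.py s7.png
```

```text
t 9.13 [ 0.5603 -0.0674  0.0792] F [0.06 0.71 0.96]
theta from horizontal 72 res mm 1.1990598821893776 b 0.002 546
low corner yz [-0.0716  0.0095] upper corner [-0.101   0.0191] edge E s= 0.0026 gap -0.0018
```

Call:
step_arm(rows=[[[0, 0, 0], [-6, 0, 0], 25], [[0, 0, 0], [-6.5, 0, 0], 25], [[0, 0, 0], [-6, 0, 0.5], 25], [[0, 0, 0], [-4, 0, 0.5], 25], [[0, 0, 0], [0, 0, 0], 25]])

```text
time: 9.6
position: [0.5611, -0.0921, 0.078]
tool_rot: [2.192, 2.244, -0.0]
ft_force: [0.2, 0.8, 1.6]
grip_width: 0.358
```

```bash
python3 m.py s8.png
```

```text
t 9.6 [ 0.5611 -0.0921  0.078 ] F [0.17 0.85 1.59]
theta from horizontal 87 res mm 1.544420084177771 b 0.002 455
low corner yz [-0.0752  0.01  ] upper corner [-0.1062  0.0116] edge E s= -0.0016 gap -0.0021
```

View pics/s8.png

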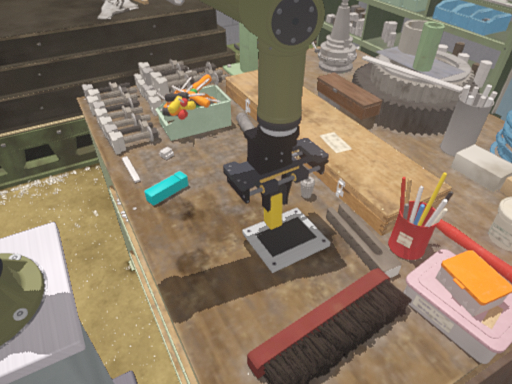

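The box is nearly upright (87°) at the front edge, side (275,210). Next I lift a little, carry it to the plate's middle and set it down.

Call:
step_arm(rows=[[[0, 0, 0], [0, 0, -4], 25], [[0, 0, 0], [0, 0, -4], 25], [[0, 0, 0], [-8, 0, 0], 25], [[0, 0, 0], [-12, 0, 0], 25], [[0, 0, 0], [-12, 0, 0], 25], [[0, 0, 0], [-8, 0, 0], 25], [[0, 0, 0], [0, 0, 0], 25], [[0, 0, 0], [0, 0, 0], 25]])

```text
time: 10.32
position: [0.5603, -0.1391, 0.0856]
tool_rot: [2.191, 2.242, -0.009]
ft_force: [-0.3, 0.5, -0.1]
grip_width: 0.356
```

```bash
python3 m.py s9.png; python3 -c "
from h import *
go([.561,-.137,.0785],1.1)"
```

```text
t 10.32 [ 0.5603 -0.1391  0.0856] F [-0.34  0.45 -0.12]
theta from horizontal 87 res mm 1.5698076442095763 b 0.002 499
low corner yz [-0.1222  0.0176] upper corner [-0.1532  0.0193] edge E s= -0.049 gap 0.0031
t 10.37 pos [ 0.5602 -0.1393  0.0856] yaw 1.32 F [-0.19  0.45 -1.56] w 30.8
turn [0.03 0.51 0.22] shift [2.3 0.8 7.1] tool axes
 [[-0.023  1.     0.001]
 [ 1.     0.023 -0.009]
 [-0.009  0.    -1.   ]]
```

Call:
step_arm(rows=[[[0, 0.5, 0], [0, 0, 2], 25], [[0, 0, 0], [0, 0, 2], 25], [[0, 0, 0], [0, 0, 1], 25], [[0, 0, 0], [0, 0, 1], 25], [[0, 0, 0], [0, 0, 0], 25], [[0, 0, 0], [0, 0, 0], 25]])

```text
time: 10.87
position: [0.5601, -0.1367, 0.0783]
tool_rot: [-2.191, -2.249, -0.002]
ft_force: [0.3, 0.6, -1.3]
grip_width: 0.359
```

```bash
python3 m.py s10.png
```

```text
t 10.87 [ 0.5601 -0.1367  0.0783] F [ 0.33  0.6  -1.34]
theta from horizontal 87 res mm 1.5424779693316637 b 0.002 482
low corner yz [-0.1198  0.0103] upper corner [-0.1508  0.012 ] edge E s= -0.0462 gap -0.0041
```

Call:
step_arm(rows=[[[0, 0, 0], [0, 0, 0.8], 25], [[0, 0, 0], [0, 0, 0.8], 25], [[0, 0, 0], [0, 0, 0], 25]])

```text
time: 11.17
position: [0.5605, -0.1368, 0.0781]
tool_rot: [-2.19, -2.25, -0.003]
ft_force: [1.2, -0.3, -1.2]
grip_width: 0.359
```

```bash
python3 m.py s11.png
```

```text
t 11.17 [ 0.5605 -0.1368  0.0781] F [ 1.2  -0.3  -1.18]
theta from horizontal 88 res mm 1.5165458873481061 b 0.002 477
low corner yz [-0.1185  0.0104] upper corner [-0.1495  0.0115] edge E s= -0.0449 gap -0.0031
```

Call:
step_arm(rows=[[[0, 0, 0], [0, 0, 1.5], 25], [[0, 0, 0], [0, 0, 1.5], 25], [[0, 0, 0], [0, 0, 1], 25]])

```text
time: 11.47
position: [0.5609, -0.1383, 0.077]
tool_rot: [-2.192, -2.25, -0.003]
ft_force: [-3.2, 0.7, 4.9]
grip_width: 0.362
```

```bash
python3 m.py s12.png
```

```text
t 11.47 [ 0.5609 -0.1383  0.077 ] F [-3.21  0.74  4.91]
theta from horizontal 89 res mm 1.5481333480218067 b 0.002 477
low corner yz [-0.1186  0.0096] upper corner [-0.1496  0.0101] edge E s= -0.0451 gap -0.0032
```

The foot is seated, with a 4.9 N reaction, upright within about 1°. Now I release.

Call:
step_arm(rows=[[[0, 0, 0], [0, 0, 0], 34], [[0, 0, 0], [0, 0, 0], 38], [[0, 0, 0], [0, 0, 0], 50], [[0, 0, 0], [0, 0, 0], 65], [[0, 0, 0], [0, 0, 0], 75], [[0, 0, 0], [0, 0, 0], 75], [[0, 0, 0], [0, 0, 0], 75], [[0, 0, 0], [0, 0, 0], 75], [[0, 0, 0], [0, 0, 0], 75]])

```text
time: 12.27
position: [0.5615, -0.138, 0.0764]
tool_rot: [2.191, 2.25, 0.004]
ft_force: [-0.8, 0.0, 0.3]
grip_width: 0.834
```

```bash
python3 m.py s13.png
```

```text
t 12.27 [ 0.5615 -0.138   0.0764] F [-0.78  0.03  0.27]
theta from horizontal 90 res mm 1.1126627612890454 b -0.002 558
low corner yz [-0.117   0.0094] upper corner [-0.148   0.0094] edge E s= -0.0435 gap -0.0026
```

View pics/s13.png

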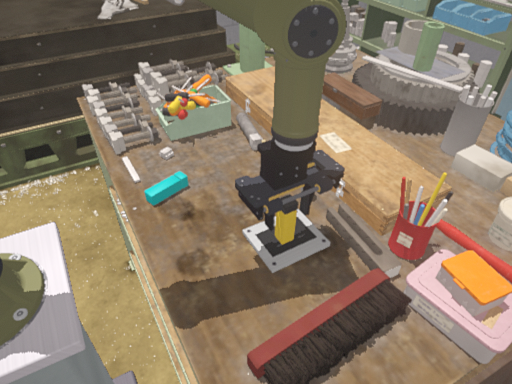

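The box stands released on the plate, side (285,225), with the fingers open around it. I'll retreat straight up.

Call:
step_arm(rows=[[[0, 0, 0], [0, 0, -6], 80], [[0, 0, 0], [0, 0, -12], 80], [[0, 0, 0], [0, 0, -20], 80], [[0, 0, 0], [0, 0, -25], 80], [[0, 0, 0], [0, 0, -25], 80], [[0, 0, 0], [0, 0, -25], 80], [[0, 0, 0], [0, 0, -15], 80], [[0, 0, 0], [0, 0, 0], 80], [[0, 0, 0], [0, 0, 0], 80]])

```text
time: 13.07
position: [0.5608, -0.1391, 0.2168]
tool_rot: [2.192, 2.247, 0.007]
ft_force: [0.1, -0.9, -0.5]
grip_width: 0.919
```

```bash
python3 - <<'E'
from h import *
print(status.get_state()['position'],status.get_state()['time'])
for n in('side','top'):
    d=grab(n,n+'14.png');W=world(d);m=(abs(W[...,0]-.565)<.035)&(abs(W[...,1]+.133)<.035)&(W[...,2]>.03)&(W[...,2]<.13)
    P=W[m];print(n,len(P),P.min(0).round(3),P.max(0).round(3))
    t=P[P[:,2]>.108];print('top face',len(t),t.mean(0).round(3) if len(t) else '')
    for z in np.arange(.03,.12,.015):
        q=P[(P[:,2]>=z)&(P[:,2]<z+.015)];
        if len(q):print(z.round(3),len(q),np.percentile(q[:,:2],[5,95],axis=0).round(4).tolist())
    c=(W[...,2]>.03)&(W[...,2]<.06)&(abs(W[...,0]-.69)<.03)
    for y0 in(-.036,.12):
        q=W[c&(abs(W[...,1]-y0)<.03)];print('grey',len(q),q.mean(0).round(3) if len(q) else '')
        o=world(dict(np.load('last_'+n+'.npz')))
E
```

```text
[ 0.56084409 -0.13912892  0.2168449 ] 13.0667
side 807 [ 0.542 -0.151  0.03 ] [ 0.574 -0.119  0.12 ]
top face 233 [ 0.556 -0.137  0.116]
0.03 102 [[0.5432, -0.1497], [0.5702, -0.1248]]
0.045 105 [[0.543, -0.1496], [0.5689, -0.1247]]
0.06 111 [[0.5429, -0.1496], [0.5694, -0.126]]
0.075 113 [[0.5429, -0.1493], [0.5702, -0.1246]]
0.09 114 [[0.5424, -0.15], [0.5701, -0.1251]]
0.105 262 [[0.5428, -0.1494], [0.5704, -0.1214]]
grey 150 [ 0.681 -0.039  0.042]
grey 43 [0.704 0.116 0.034]
top 159 [ 0.545 -0.131  0.031] [ 0.576 -0.12   0.122]
top face 78 [ 0.563 -0.125  0.117]
0.03 16 [[0.5458, -0.1277], [0.5671, -0.1209]]
0.045 18 [[0.546, -0.1291], [0.5682, -0.1208]]
0.06 16 [[0.5455, -0.1259], [0.5718, -0.1207]]
0.075 16 [[0.5458, -0.1258], [0.5717, -0.1206]]
0.09 11 [[0.5463, -0.1255], [0.5608, -0.1203]]
0.105 78 [[0.5475, -0.1295], [0.5736, -0.1202]]
grey 173 [ 0.685 -0.036  0.044]
grey 171 [0.7   0.122 0.035]
```

View pics/side14.png

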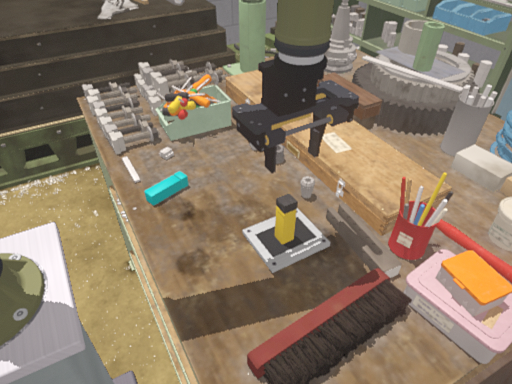

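The box stands vertical, cap up, centred at about (0.559, -0.136), roughly 8 mm from the plate's centre. Its top is at 0.117–0.118, as it should be, both grey parts are where they were, and the gripper is clear. Handing in.

```bash
python3 -c "
from bench import order
print(order.close_job())"
```

```text
the job is handed in; nothing more can be done
None
```

The yellow marker box is standing cap up on the stand plate, released, and I handed the job in at about 13 s; no verdict was reported.

**What I did:** I gripped the box at 8 N, 78 mm from its foot, and squared it to the plate. I then pushed its foot against the plate's front edge along an arc. At 11°, 31° and 54° from the bench the foot was against the edge, with about 2 to 3 N on the wrist. From there it went on to nearly upright. I carried it to the plate's middle, pressed it down to about 5 N, released it and retreated straight up.

**Last checks:**
- **Box:** it is upright to within the accuracy of the measurement, with its top at about 0.117 m against an expected 0.118 m. Its centre is about 8 mm from the plate's centre along x and 3 mm along y.
- **Collet:** I did not determine which of the two grey round parts is the collet, so I kept clear of both. Both were within a few mm of where they started, as closely as the cameras can tell.
- **Disagreements:** the two cameras differed by about 3 mm in x. The side-camera fit put the foot about 2 mm below the plate's top, which is within its calibration error.

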